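Fit the dust hood to the bench extraction port

TASK

On the violin maker's bench, push the loose dust hood's socket straight onto the round port of the plywood extraction box until it is fully home against the box. Only then open the gate on top of the box by sliding its tab all the way away from the robot. Keep the hood upright and leave the other things on the bench where they are.

Things in the scene. Friction and masses are not known exactly. Their poses are not given: they have to be found in the camera images.
- port: fixed plywood extraction box with port, fence and gate. Origin on the bench below the port's axis, in the plane of the box face that carries the port. The box reaches 120 mm from there along +y, is 160 mm wide (x -80 to +80), 110 mm high. A pipe for show leaves its back along +y. No base plate: the hood slides on the bench itself. Its yaw is within 0.3 rad of the world axes
- port_tip (a point): centre of the port's free end. The port is a round aluminium spigot, diameter 50 mm, sticking out 50 mm from the box along the port's -y, axis level, 38 mm above the bench; its last 12 mm taper to 38 mm
- fence_end (a point): upper inner edge of the free end of the wooden guide fence, at x = +43, y = -300, z = 45 mm of the port's frame. The fence is straight, 45 mm high, 14 mm thick, stands on the port's +x side (away from the robot) and runs parallel to y up to the box. A hood lying flat against it is in line with the port with 1 mm to spare
- hood: loose grey plastic dust hood, 150 mm long (y), 84 mm wide (x), 72 mm high, 0.25 to 0.5 kg, too big to grasp: it is pushed along the bench (friction up to 6 N). Origin at the centre of its flat underside, z up. Its rear half (y -75 to 0) is box-shaped, 84 x 72 mm. In line with the port when their y axes are parallel; starts mouth towards the port, off the fence, turned up to 0.3 rad from it
- hood_mouth (a point): centre of the front rim (y = +75 mm) of the hood's round socket: outer diameter 66 mm, 82 mm over its side ribs, bore 54 mm, bore 75 mm deep, axis 38 mm above the bench. Fully home it lies at x = 0, y = 0, z = 38 mm of the port's frame, and starts at least 60 mm short of the box
- hood_tail (a point): centre of the hood's flat slotted rear face (y = -75 mm, 84 x 72 mm), 36 mm above the bench; good to push on
- gate (a joint): opening of the gate in m: 0 shut, 0.060 fully open, starts between 0 and 0.012; a stop at either end; grows as the tab slides along the port's +x (away from the robot); stays where it is left, moves under about 3 N
- gate_tab (a point): centre of the gate's upright wooden tab: 12 mm thick (port's x), 50 mm wide (port's y), standing 46 mm above the top of the box, its centre 23.5 mm above the top (133.5 mm above the bench). Push on its flat side
- glue_jar: bystander: jar, diameter 56 mm, 85 mm high, beyond the fence; origin under its centre
- plane: bystander: small plane 36 x 110 x 52 mm, beyond the fence; origin under its centre
- varnish: bystander: bottle, diameter 56 mm, 130 mm high, left of the box; origin under its centre
- rosin_tin: bystander: round tin, diameter 56 mm, 35 mm high, on the robot's side of the box; origin under its centre
- sand_block: bystander: cork block 60 x 80 x 30 mm, to the right of the hood; origin under its centre
- brush: bystander: brush lying on the bench, about 200 mm; origin under its middle
- pencil_mug: bystander: mug, diameter 76 mm, 95 mm high; origin under its centre
- violin_body: bystander: violin body without neck, 370 x 200 x 36 mm, lying flat to the right; origin under its centre
Mind the look-alikes: they are no part of the job. What is shaped like the hood but pink is not meant.

How it is judged (in metres and radians):
On the way, in this order (a step that is already met when the one before it is completed fails the run):
1. the hood's socket is fully home on the port, with the gate still shut (y of hood_mouth in the frame of port above -0.004 m and x of hood_mouth in the frame of port between -0.005 and 0.005 m and z of hood_mouth in the frame of port between 0.033 and 0.043 m and angle between the y axis of hood and the y axis of port, either way round below 0.07 rad and value of joint gate below 0.025 m), for 0.2 s.
2. the gate is slid open (value of joint gate above 0.052 m), for 0.2 s.
At the end, for the whole second after the job is handed in: the hood's mouth is within 4 mm of the box's face, within 5 mm of the port's axis sideways and 5 mm in height, in line with it within 0.07 rad, flat on the bench and at rest; the gate is open by more than 52 of its 60 mm (y of hood_mouth in the frame of port above -0.004 m and x of hood_mouth in the frame of port between -0.005 and 0.005 m and z of hood_mouth in the frame of port between 0.033 and 0.043 m and angle between the y axis of hood and the y axis of port, either way round below 0.07 rad and value of joint gate above 0.052 m and linear speed of hood below 0.01 m/s and angle between hood's own z axis and vertical below 0.06 rad); the robot touches nothing.
It fails at once if the hood is tipped by more than 0.35 rad (angle between hood's own z axis and vertical above 0.35 rad).
It fails at once if a bystander is moved by more than 25 mm (distance of any of glue_jar, plane, varnish, rosin_tin, sand_block, brush, pencil_mug, violin_body from where it was at the start of the episode above 0.025 m).
It also fails if it takes over 58 s, if anything falls off the work surface, if the arm or the gripper's body presses on something with over 40 N, if the wrist force passes 120 N, or if a joint passes its speed limit or range.

ROBOT

A 6-joint arm with a two-finger parallel gripper is mounted at the origin on the work surface. World frame = base frame: x ahead of the robot, y to its left, z up, the work surface at z = 0. Lengths are in m, angles in degrees, forces in N, time in s.
With the tool pointing down it reaches from about 0.35 to 0.875 m from the base axis. Payload 4.2 kg.
Tool frame: the origin (TCP) lies at the very end of the fingers, on their centre line; the grasp point (between the pads) lies 19 mm behind it (r.grip_point_offset is the distance from the TCP to the grasp point, in m); z points along the fingers, y is the line along which they close (so a half turn about z gives the same grasp; the last joint's range is limited). The gripper opens to 87 mm and grips with 3 to 60 N. Pads are 19 mm wide; open, the fingers measure 117 mm over their backs; the gripper's body (75 mm by 190 mm) begins 51 mm behind the grasp point.
Start: joints at [86.723, 22.042, 0.453, 0, -68.411, -14.817], TCP at [0.194, 0.594, 0.223] pointing down, gripper open.
Joint ranges: [-179.83, 179.83], [-69.29, 118.12], [-61.27, 80.66], [-181.25, 117.63], [-171.15, -9.14], [-177.46, 177.46]. Speed limits (degrees/s): [159.86, 159.86, 180, 180, 180, 180].

INTERFACE

Orientations are given as a 3x3 rotation matrix whose columns are the frame's x, y, z axes.
In Python, from station import r, cams gives the robot as it stands. The module is installed in compiled form; this text tells all that it offers.
- The arm moves only by the shell command python3 -m handwheel 'ROWS'. ROWS is JSON, a list that holds one entry, the list of rows, each a list of 7 numbers: the turn, a rotation vector about the tool's x, y, z in units of 6 degrees (1.0 is 6 degrees), then the shift along the tool's x, y, z in m, then the finger opening in m, from 0 to 0.087. In form: [[[ax, ay, az, x, y, z, jaw], ...]]. A call has 1 to 12 rows; each row shifts and turns the commanded pose from where the row before left it, along the tool's axes as they then stand; what a row does not reach is not made up. A row lasts 1/10 s, in which the tool goes at most 50 mm and 8.59 degrees, less where a joint would pass 70% of its speed; a pose out of reach is approached as far as the arm can. A call with a gripper value outside its range is refused whole. The fingers move at their own pace and stop on an object; the grip force is fixed at half the most. Time passes only in rows, so rows that do not move let the fingers close. It gives the time, the measured TCP pose, the force, the opening and the grip force at its end, in the units of the state.
- r.sense(): the state, without advancing time (a new reading comes with each control period).
- cams.capture(name): name is "side" or "top"; returns the picture (420x560x3 uint8, red, green, blue); there is no depth.
- cams.get_calibration(name): a dict with "camera_matrix" (3x3 intrinsics, pixels), "k1" (the pictures are not rectified: a ray, as slopes to the right and down, at radius r is drawn at 1 + k1 r^2 times it, then the intrinsics apply), "rvec" (rotation vector, rad) and "tvec" (3), from world to camera coordinates, as OpenCV has them. Camera axes: x right, y down, z forward; pixel columns grow to the right and rows downward; lengths in m; the calibration is good to about 2 mm. A picture is of the moment at which its call begins. get_calibration takes no time and is no camera call.
- r.finish_job(): hands the job in; it is judged then, once.
The state is a dict: "time_s": time; "joints": joint angles; "joint_velocities": joint speeds; "effort": joint torques, N m; "tcp_pos": TCP position; "ee_rot": TCP orientation; "wrist_force": force on the tool from outside, world axes, zero at the start; "moment": the same for the moment, N m; "gripper_width": opening from 0.0 (shut) to 1.0 (fully open); "gripper_force": force on a finger pad.
Only numpy, scipy, OpenCV 4.12 (cv2) and the standard library are available. Lean on these libraries where they do the work, as an engineer would, in place of code of your own. Each camera call takes 0.05 s, during which the arm holds its last target. There are 200 camera calls.

## Working session

There is one attempt and no reset: what is moved stays moved. The work goes in short steps, Python scripts to look and compute and a shell command to move; the robot and the scene stay as the last step left them, time stands still between calls to the robot, and variables do not carry over. Pictures are saved under pics/ and viewed, at most 10 in all, crops included, and the job is handed in when it is done.

```bash
mkdir -p pics; cat > h.py <<'E'
import numpy as np, cv2
from station import r, cams
def cal(n):
    c=cams.get_calibration(n); R=cv2.Rodrigues(np.array(c["rvec"],float))[0]
    return np.array(c["camera_matrix"],float),float(c["k1"]),R,np.array(c["tvec"],float).ravel()
def proj(n,P):
    K,k,R,t=cal(n); p=np.atleast_2d(P)@R.T+t; s=p[:,:2]/p[:,2:]; s=s*(1+k*(s**2).sum(1,keepdims=True))
    return s@K[:2,:2].T+K[:2,2]
def ray(n,uv):
    K,k,R,t=cal(n); u,v=cv2.undistortPoints(np.array([[uv]],float),K,np.array([k,0,0,0,0.]))[0,0]
    return -R.T@t, R.T@np.array([u,v,1])
def onz(n,uv,z):
    o,d=ray(n,uv); return o+d*(z-o[2])/d[2]
def snap(n,f,crop=None,s=1):
    im=cams.capture(n)[:,:,::-1]
    cv2.imwrite('pics/full_'+f,im)
    if crop: a,b,c,d=crop; im=im[b:d,a:c]
    cv2.imwrite('pics/'+f,cv2.resize(im,None,fx=s,fy=s,interpolation=cv2.INTER_CUBIC))
E
python3 - <<'E'
from h import *
for n in('side','top'):
    snap(n,n+'0.png',None,1.42); K,k,R,t=cal(n); print(n,K,k,-R.T@t)
s=r.sense(); print(s['time_s'],s['tcp_pos'],s['ee_rot'],s['wrist_force'])
E
```

```text
side [[395.6578809    0.         282.85094894]
 [  0.         395.6578809  214.81357881]
 [  0.           0.           1.        ]] 0.021865043840190397 [ 0.01272585 -0.79306683  0.82737765]
top [[410.81370494   0.         282.84450922]
 [  0.         410.81370494 211.5721509 ]
 [  0.           0.           1.        ]] -0.12498525869476633 [ 0.50124875 -0.05264885  1.4945926 ]
0.1 [0.19393145 0.59359042 0.22156249] [[ 9.50505049e-01 -3.10708700e-01 -5.05554582e-04]
 [-3.10709091e-01 -9.50503137e-01 -1.90970551e-03]
 [ 1.12830900e-04  1.97226513e-03 -9.99998049e-01]] [ 0.22720236  0.52710869 -0.00162857]
```

View pics/top0.png

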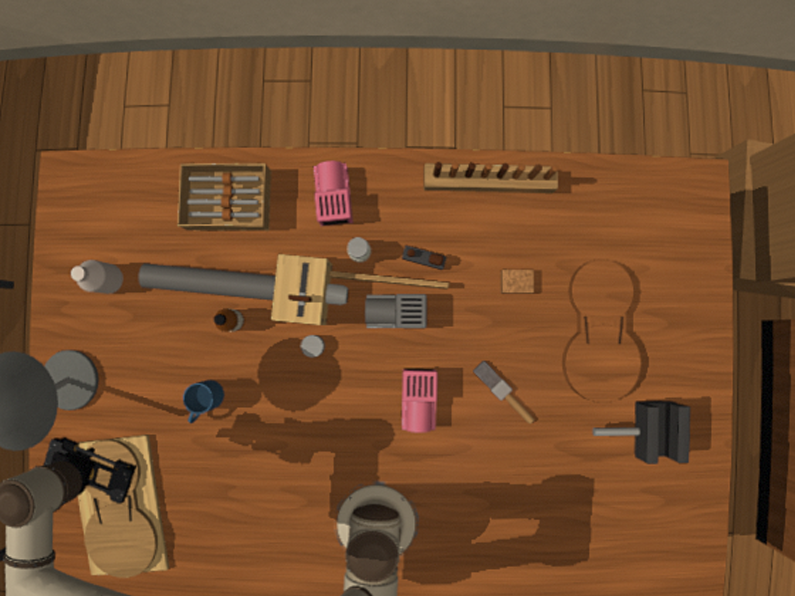

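View pics/side0.png

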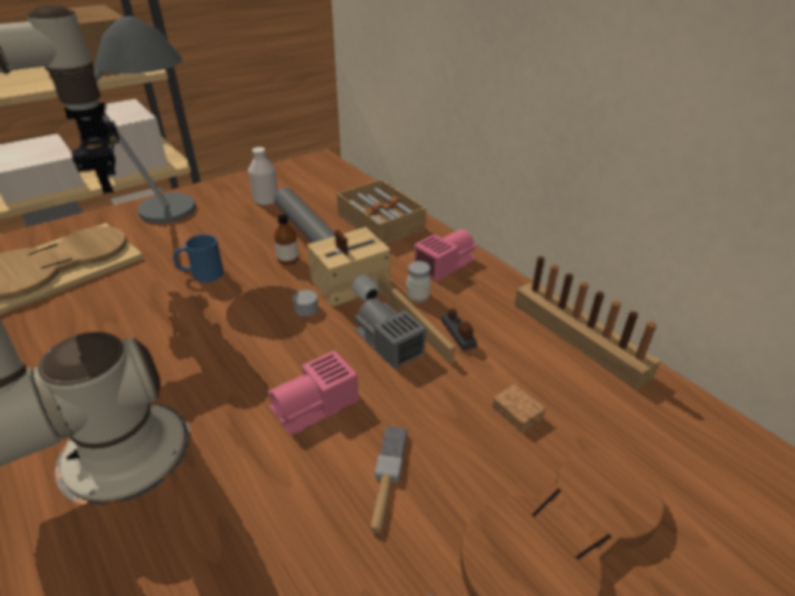

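The top view shows the box at (300,290), the port at (340,295) and the fence running to (448,285). The candidates for the hood are the grey one at (395,311) and the pink ones at (420,400) and (331,192). I choose the grey one and check it in a crop.

```bash
python3 - <<'E'
from h import *
snap('top','c1.png',(185,165,335,245),5.3)
snap('side','c2.png',(210,155,340,260),6)
E
```

```text
(no output)
```

View pics/c1.png

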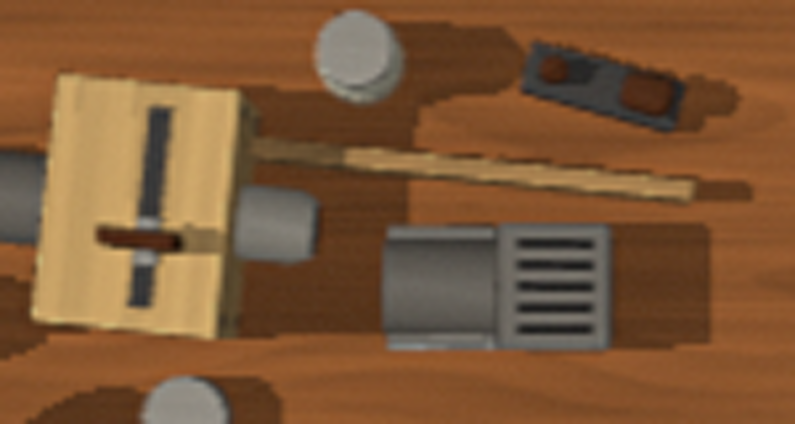

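View pics/c2.png

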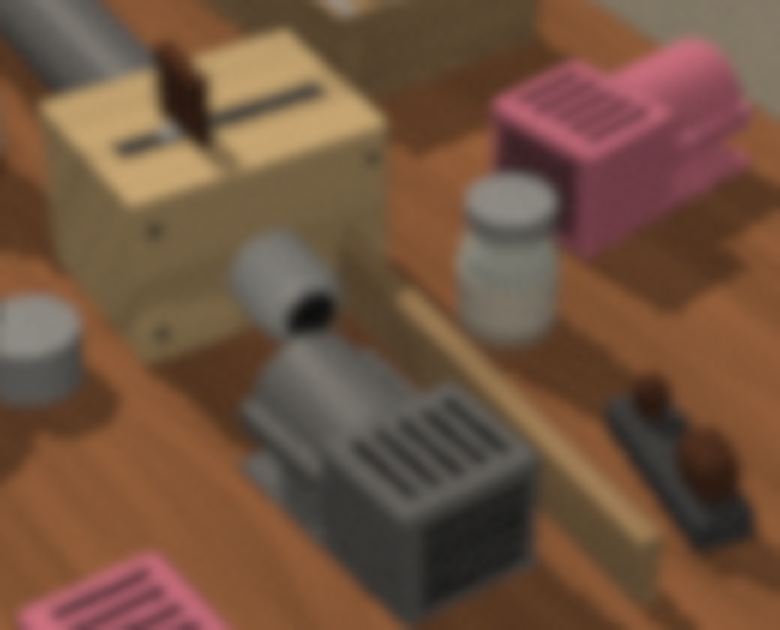

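```bash
cat > fit.py <<'E'
from h import *
from scipy.optimize import least_squares
def fit(obs,x0):
    P=lambda x,L:np.array([[x[0]+np.cos(x[2])*l[0]-np.sin(x[2])*l[1],x[1]+np.sin(x[2])*l[0]+np.cos(x[2])*l[1],l[2]] for l in L])/1
    def f(x):
        return np.concatenate([(proj(n,P(x,[o[0] for o in v]))-np.array([o[1] for o in v])).ravel() for n,v in obs.items() if v])
    s=least_squares(f,x0,loss='soft_l1',x_scale=[.01,.01,.05]); return s.x,f(s.x).reshape(-1,2)
T=lambda u,v:((u+.5)/5.3-.5+185,(v+.5)/5.3-.5+165)
S=lambda u,v:((u+.5)/6-.5+210,(v+.5)/6-.5+155)
E
python3 - <<'E'
from fit import *
np.set_printoptions(precision=4,suppress=True)
top=[((.08,.12,.11),T(62,73)),((.08,0,.11),T(242,92)),((-.08,0,.11),T(217,338)),((-.08,.12,.11),T(33,318)),((.043,-.3,.045),T(691,201))]
side=[((-.08,.12,.11),S(42,110)),((.08,.12,.11),S(288,30)),((.08,0,.11),S(385,125)),((-.08,0,.11),S(132,208)),((-.08,0,0),S(150,362)),((.043,-.3,.045),S(640,545))]
for o in({'top':top},{'side':side},{'top':top,'side':side}): x,e=fit(o,[.6,.1,0]);print('port',x,e.ravel().round(1))
top=[((.042,0,.072),T(497,224)),((.042,-.075,.072),T(610,224)),((-.042,-.075,.072),T(610,349)),((-.042,0,.072),T(497,349))]
side=[((-.042,-.075,.072),S(405,518)),((.042,-.075,.072),S(537,460)),((-.042,0,.072),S(325,455)),((.042,0,.072),S(455,385)),((-.042,-.075,0),S(413,618))]
for o in({'top':top},{'side':side},{'top':top,'side':side}): x,e=fit(o,[.5,-.05,0]);print('hood',x,e.ravel().round(1))
g=onz('top',T(138,240),.1565); print('tab',g)
for n,uv in(('rosin',T(185,405)),('jar',T(355,45))):print(n,onz('top',uv,.035 if n=='rosin' else .085))
E
```

```text
port [ 0.5848  0.1271 -0.0866] [-0.6 -0.2  0.3 -0.4 -0.   0.2 -0.4  0.3  0.9  0.1]
port [ 0.586   0.1256 -0.087 ] [-0.6 -1.4  0.  -0.3  1.1 -0.3 -0.  -0.3 -0.8  1.1  0.4  0.3]
port [ 0.5855  0.1264 -0.0865] [-0.4 -0.4  0.5 -0.6  0.2 -0.  -0.1  0.1  1.1 -0.1 -0.9 -1.4 -0.2 -0.3
  0.9 -0.4 -0.3 -0.3 -1.   1.1  0.1  0.2]
hood [ 0.5422 -0.0431  0.0135] [-0.2 -0.3  0.1 -0.3  0.2  0.3 -0.2  0.3]
hood [ 0.5444 -0.0471  0.0013] [ 0.5  1.2  1.7 -0.5 -1.1 -2.2  0.  -0.9 -0.9  2.7]
hood [ 0.5436 -0.0445  0.0102] [ 0.3 -0.7  0.6 -0.6  0.5  0.   0.2 -0.1  0.   0.8  1.  -1.  -1.8 -2.5
 -0.8 -1.3 -1.4  2.3]
tab [0.5652 0.1778 0.1565]
rosin [0.4607 0.1647 0.035 ]
jar [0.6979 0.0511 0.085 ]
```

Checked: the grey hood lies about 28 mm off the fence and is turned about 0.1 rad from it. The plan is to press it against the fence with two spread fingers, then push on the tail.

```bash
python3 -m handwheel '[[[0,0,-1.1,0,0,0,0.06],[0,0,-1.1,0,0,0,0.06],[0,0,0,0.02,0.038,0,0.06],[0,0,0,0.02,0.038,0,0.06],[0,0,0,0.02,0.038,0,0.06],[0,0,0,0.02,0.038,0,0.06],[0,0,0,0.02,0.038,0,0.06],[0,0,0,0.02,0.038,0,0.06],[0,0,0,0.02,0.038,0,0.06],[0,0,0,0.02,0.038,0,0.06],[0,0,0,0.02,0.038,0,0.06],[0,0,0,0.02,0.038,0,0.06]]]'; python3 -m handwheel '[[[0,0,0,0.02,0.038,0,0.06],[0,0,0,0.02,0.038,0,0.06],[0,0,0,0.02,0.038,0,0.06],[0,0,0,0.02,0.038,0,0.06],[0,0,0,0.02,0.038,0,0.06],[0,0,0,0.01,0.037,0,0.06],[0,0,0,0,0,0,0.06],[0,0,0,0,0,0,0.06]]]'
cat > st.py <<'E'
from h import *
np.set_printoptions(precision=4,suppress=True)
def pf(p):
    a=-.0865;d=np.array(p[:2])-[.5855,.1264];return np.array([d@[np.cos(a),np.sin(a)],d@[-np.sin(a),np.cos(a)],p[2]])
if __name__=='__main__':
    s=r.sense();R=np.array(s['ee_rot']);print(s['time_s'],'portframe',pf(s['tcp_pos']),'F',np.array(s['wrist_force']),'yaw off',np.arctan2(R[1,0],R[0,0])+.0865,'z',R[:,2])
E
python3 st.py
```

```text
time_s: 1.4
tcp_pos: [0.3611, 0.1967, 0.2227]
ee_rot: [[0.996, -0.085, 0.0], [-0.085, -0.996, 0.0], [0.0, -0.0, -1.0]]
wrist_force: [0.4, -0.2, 0.4]
gripper_width: 0.688
gripper_force: 0.0
time_s: 2.2
tcp_pos: [0.4509, -0.0379, 0.2223]
ee_rot: [[0.996, -0.088, -0.001], [-0.088, -0.996, 0.0], [-0.001, -0.0, -1.0]]
wrist_force: [-0.1, 0.9, -0.4]
gripper_width: 0.687
gripper_force: 0.0
2.2 portframe [-0.1199 -0.1753  0.2223] F [-0.1047  0.8515 -0.3567] yaw off -0.001355054542016218 z [-0.0007  0.0001 -1.    ]
```

```bash
python3 -m handwheel '[[[0,0,0,0,0,0.04,0.06],[0,0,0,0,0,0.04,0.06],[0,0,0,0,0,0.04,0.06],[0,0,0,0,0,0.04,0.06],[0,0,0,0,0,0.04,0.06],[0,0,0,0,0,0,0.06],[0,0,0,0.01,0,0,0.06],[0,0,0,0.01,0,0,0.06],[0,0,0,0.005,0,0,0.06],[0,0,0,0.005,0,0,0.06],[0,0,0,0.005,0,0,0.06],[0,0,0,0.005,0,0,0.06]]]'; python3 -m handwheel '[[[0,0,0,0.004,0,0,0.06],[0,0,0,0.004,0,0,0.06],[0,0,0,0.004,0,0,0.06],[0,0,0,0.004,0,0,0.06],[0,0,0,0.003,0,0,0.06],[0,0,0,0,0,0,0.06]]]'; python3 st.py
```

```text
time_s: 3.4
tcp_pos: [0.4908, -0.0407, 0.0229]
ee_rot: [[0.996, -0.086, -0.001], [-0.086, -0.996, 0.0], [-0.001, 0.0, -1.0]]
wrist_force: [-2.1, 0.8, 0.8]
gripper_width: 0.686
gripper_force: 1.3
time_s: 4.0
tcp_pos: [0.5107, -0.0423, 0.0224]
ee_rot: [[0.996, -0.086, 0.001], [-0.086, -0.996, 0.0], [0.001, -0.0, -1.0]]
wrist_force: [-1.0, 0.3, -0.2]
gripper_width: 0.691
gripper_force: 0.4
4.0 portframe [-0.0599 -0.1745  0.0224] F [-0.969   0.279  -0.1655] yaw off 0.0008584069464697558 z [ 0.001  0.    -1.   ]
```

```bash
python3 -m handwheel '[[[0,0,0,0.003,0,0,0.06],[0,0,0,0.002,0,0,0.06],[0,0,0,0.002,0,0,0.06],[0,0,0,0,0,0,0.06]]]';  python3 -m handwheel '[[[0,0,0,0.001,0,0,0.06],[0,0,0,0.001,0,0,0.06],[0,0,0,0,0,0,0.06]]]'; python3 - <<'E'
from h import *
snap('top','c3.png',(185,165,335,245),5.3)
E
python3 st.py
```

```text
time_s: 4.4
tcp_pos: [0.5175, -0.0427, 0.0225]
ee_rot: [[0.996, -0.085, 0.001], [-0.085, -0.996, 0.0], [0.001, -0.0, -1.0]]
wrist_force: [-0.1, -0.2, -0.5]
gripper_width: 0.692
gripper_force: 0.5
time_s: 4.7
tcp_pos: [0.5191, -0.0429, 0.0225]
ee_rot: [[0.996, -0.085, 0.0], [-0.085, -0.996, 0.0], [0.0, -0.0, -1.0]]
wrist_force: [-2.2, 0.1, -0.6]
gripper_width: 0.688
gripper_force: 0.8
4.75 portframe [-0.0516 -0.1745  0.0225] F [-1.4099 -0.2041 -0.7095] yaw off 0.00111940198659094 z [ 0.0003  0.     -1.    ]
```

View pics/c3.png

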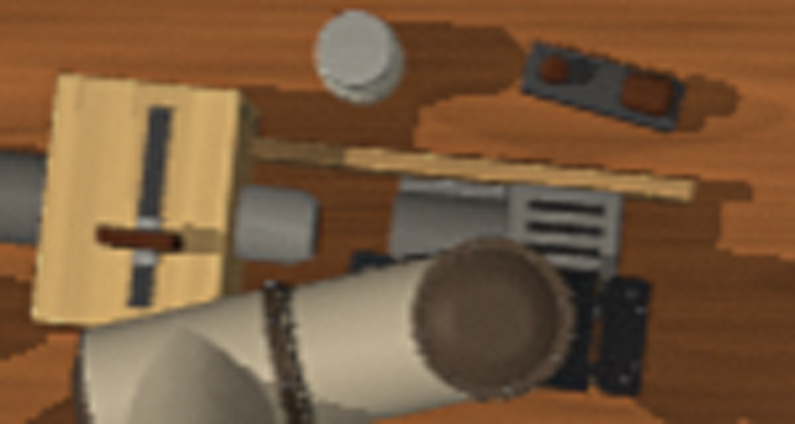

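The hood is now parallel to the fence and nearly touching it (upper edge of the hood from (400,178) to (620,193)). I press a little further until the force rises.

```bash
python3 -m handwheel '[[[0,0,0,0.001,0,0,0.06],[0,0,0,0.001,0,0,0.06],[0,0,0,0,0,0,0.06]]]';  python3 -m handwheel '[[[0,0,0,0.001,0,0,0.06],[0,0,0,0,0,0,0.06]]]';python3 -m handwheel '[[[0,0,0,0.001,0,0,0.06],[0,0,0,0,0,0,0.06]]]'; python3 st.py
```

```text
time_s: 5.05
tcp_pos: [0.5194, -0.0431, 0.0225]
ee_rot: [[0.996, -0.086, -0.003], [-0.086, -0.996, -0.0], [-0.003, 0.0, -1.0]]
wrist_force: [-6.0, 1.8, 2.4]
gripper_width: 0.693
gripper_force: 2.9
time_s: 5.25
tcp_pos: [0.5194, -0.0432, 0.0224]
ee_rot: [[0.996, -0.087, -0.005], [-0.087, -0.996, -0.0], [-0.005, 0.001, -1.0]]
wrist_force: [-7.6, 3.0, 4.7]
gripper_width: 0.692
gripper_force: 3.9
time_s: 5.45
tcp_pos: [0.5194, -0.0433, 0.0223]
ee_rot: [[0.996, -0.087, -0.007], [-0.087, -0.996, -0.0], [-0.007, 0.001, -1.0]]
wrist_force: [-10.1, 5.1, 6.7]
gripper_width: 0.686
gripper_force: 4.9
5.45 portframe [-0.0512 -0.1748  0.0223] F [-10.1089   5.0925   6.704 ] yaw off -0.0006199865061361359 z [-0.0072 -0.0002 -1.    ]
```

```bash
python3 -m handwheel '[[[0,0,0,-0.005,0,0,0.06],[0,0,0,-0.015,0,0,0.06],[0,0,0,-0.02,0,0,0.06],[0,0,0,0,0,-0.045,0.06],[0,0,0,0,0,-0.045,0.06],[0,0,0,0,0,-0.04,0.06],[0,0,0,0,0.04,0,0.03],[0,0,0,0.02,0.04,0,0.03],[0,0,0,0.025,0.04,0,0.03],[0,0,0,0.025,0.005,0,0.03],[0,0,0,0.025,0,0,0.03],[0,0,0,0,0,0,0.03]]]'; python3 st.py; python3 - <<'E'
from h import *
print(r.sense()['joints'])
E
```

```text
time_s: 6.65
tcp_pos: [0.5709, -0.1737, 0.1527]
ee_rot: [[0.996, -0.086, 0.005], [-0.086, -0.996, -0.001], [0.005, 0.001, -1.0]]
wrist_force: [-1.2, 0.3, -0.6]
gripper_width: 0.354
gripper_force: 0.0
6.65 portframe [ 0.0114 -0.3003  0.1527] F [-1.2271  0.3354 -0.6099] yaw off 0.0007550531109619257 z [ 0.0049 -0.0014 -1.    ]
[ -1.35384436  22.44222947  -9.59059448   0.08941791 -57.6848257
  86.39326154]
```

```bash
python3 -m handwheel '[[[0,0,1.25,0,0,0,0.03],[0,0,1.25,0,0,0,0.03],[0,0,1.25,0,0,0,0.03],[0,0,1.25,0,0,0,0.03],[0,0,1.25,0,0,0,0.03],[0,0,1.25,0,0,0,0.03],[0,0,1.25,0,0,0,0.03],[0,0,1.25,0,0,0,0.03],[0,0,1.25,0,0,0,0.03],[0,0,1.25,0,0,0,0.03],[0,0,1.25,0,0,0,0.03],[0,0,1.25,0,0,0,0.03]]]'; python3 -m handwheel '[[[0,0,0,0,0.011,0,0.03],[0,0,0,0,0,0.03,0.03],[0,0,0,0,0,0.04,0.03],[0,0,0,0,0,0.04,0.03],[0,0,0,0,0,0.018,0.03],[0,0,0,0,0,0,0.03]]]'; python3 st.py; python3 - <<'E'
from h import *
snap('top','c4.png',(185,165,335,245),5.3)
E
```

```text
time_s: 7.85
tcp_pos: [0.5675, -0.1724, 0.1532]
ee_rot: [[-0.09, -0.996, 0.003], [-0.996, 0.09, -0.0], [0.0, -0.003, -1.0]]
wrist_force: [0.6, -0.4, 0.3]
gripper_width: 0.342
gripper_force: 0.0
time_s: 8.45
tcp_pos: [0.5532, -0.1713, 0.0219]
ee_rot: [[-0.083, -0.997, -0.006], [-0.997, 0.083, 0.0], [0.0, 0.006, -1.0]]
wrist_force: [-0.6, -0.6, 1.3]
gripper_width: 0.343
gripper_force: 0.0
8.45 portframe [-0.0064 -0.2994  0.0219] F [-0.6317 -0.5605  1.3084] yaw off -1.5673471950627011 z [-0.0061  0.0004 -1.    ]
```

View pics/c4.png

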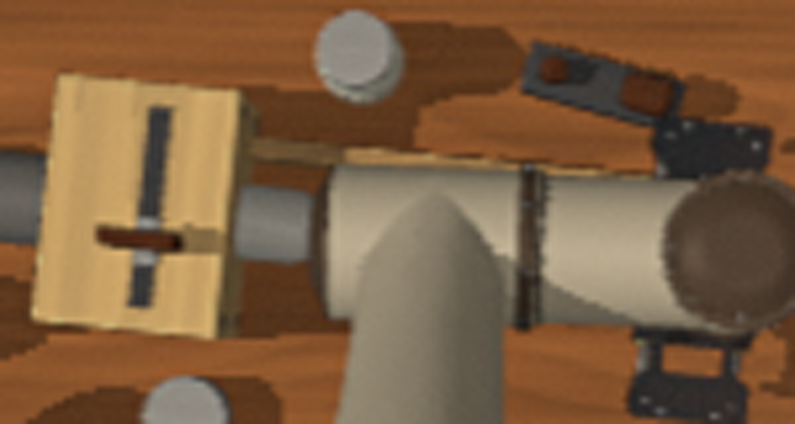

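The arm hides the hood; the wrist at (740,250) is behind it as intended. Now I push.

```bash
python3 -m handwheel '[[[0,0,0,-0.015,-0.006,0,0.03],[0,0,0,-0.015,0,0,0.03],[0,0,0,-0.006,0,0,0.03],[0,0,0,-0.006,0,0,0.03],[0,0,0,-0.006,0,0,0.03],[0,0,0,-0.006,0,0,0.03],[0,0,0,-0.006,0,0,0.03],[0,0,0,-0.006,0,0,0.03],[0,0,0,-0.006,0,0,0.03],[0,0,0,-0.006,0,0,0.03]]]'; python3 st.py
```

```text
time_s: 9.5
tcp_pos: [0.5686, -0.094, 0.0245]
ee_rot: [[-0.085, -0.996, -0.0], [-0.996, 0.085, -0.0], [0.0, 0.0, -1.0]]
wrist_force: [-0.3, -3.6, 2.1]
gripper_width: 0.349
gripper_force: 2.0
9.5 portframe [ 0.0022 -0.2211  0.0245] F [-0.2602 -3.6239  2.1423] yaw off -1.5698104485530093 z [-0.0003 -0.0001 -1.    ]
```

```bash
python3 -m handwheel '[[[0,0,0,-0.004,0,0,0.03],[0,0,0,-0.004,0,0,0.03],[0,0,0,-0.004,0,0,0.03],[0,0,0,-0.004,0,0,0.03],[0,0,0,-0.004,0,0,0.03],[0,0,0,-0.004,0,0,0.03],[0,0,0,-0.004,0,0,0.03]]]'; python3 -m handwheel '[[[0,0,0,-0.004,0,0,0.03],[0,0,0,-0.004,0,0,0.03],[0,0,0,-0.004,0,0,0.03],[0,0,0,-0.004,0,0,0.03],[0,0,0,-0.004,0,0,0.03],[0,0,0,-0.004,0,0,0.03]]]'; python3 st.py
```

```text
time_s: 10.2
tcp_pos: [0.571, -0.0661, 0.0245]
ee_rot: [[-0.085, -0.996, -0.0], [-0.996, 0.085, 0.0], [-0.0, 0.0, -1.0]]
wrist_force: [-0.4, -3.1, 3.2]
gripper_width: 0.35
gripper_force: 1.8
time_s: 10.8
tcp_pos: [0.5731, -0.0422, 0.0245]
ee_rot: [[-0.085, -0.996, -0.0], [-0.996, 0.085, 0.0], [-0.0, 0.0, -1.0]]
wrist_force: [-0.4, -3.8, 0.9]
gripper_width: 0.349
gripper_force: 1.6
10.8 portframe [ 0.0022 -0.1691  0.0245] F [-0.4251 -3.7665  0.9329] yaw off -1.5697929166790423 z [-0.0002  0.     -1.    ]
```

Going well, with about 9 mm left to the stop.

```bash
python3 -m handwheel '[[[0,0,0,-0.003,0,0,0.03],[0,0,0,-0.003,0,0,0.03],[0,0,0,-0.002,0,0,0.03],[0,0,0,-0.001,0,0,0.03],[0,0,0,0,0,0,0.03]]]'; python3 -m handwheel '[[[0,0,0,-0.001,0,0,0.03],[0,0,0,-0.001,0,0,0.03],[0,0,0,0,0,0,0.03]]]'; python3 st.py
```

```text
time_s: 11.3
tcp_pos: [0.5739, -0.0333, 0.0245]
ee_rot: [[-0.085, -0.996, -0.0], [-0.996, 0.085, 0.0], [-0.0, 0.0, -1.0]]
wrist_force: [0.3, -0.5, 1.4]
gripper_width: 0.346
gripper_force: 0.5
time_s: 11.6
tcp_pos: [0.574, -0.0315, 0.0245]
ee_rot: [[-0.085, -0.996, -0.0], [-0.996, 0.085, 0.0], [-0.0, 0.0, -1.0]]
wrist_force: [-0.3, -1.4, -0.1]
gripper_width: 0.344
gripper_force: 1.0
11.6 portframe [ 0.0022 -0.1583  0.0245] F [-0.3078 -1.4093 -0.1108] yaw off -1.5698435962470703 z [-0.0001  0.0001 -1.    ]
```

```bash
python3 -m handwheel '[[[0,0,0,-0.001,0,0,0.03],[0,0,0,-0.001,0,0,0.03],[0,0,0,0,0,0,0.03]]]'; python3 -m handwheel '[[[0,0,0,-0.001,0,0,0.03],[0,0,0,-0.001,0,0,0.03],[0,0,0,0,0,0,0.03]]]'; python3 st.py
```

```text
time_s: 11.9
tcp_pos: [0.5741, -0.0312, 0.0245]
ee_rot: [[-0.086, -0.996, -0.001], [-0.996, 0.086, -0.002], [0.002, 0.001, -1.0]]
wrist_force: [-0.4, -8.2, 0.4]
gripper_width: 0.344
gripper_force: 4.6
time_s: 12.2
tcp_pos: [0.574, -0.0312, 0.0246]
ee_rot: [[-0.086, -0.996, -0.002], [-0.996, 0.086, -0.004], [0.004, 0.001, -1.0]]
wrist_force: [1.6, -17.7, -0.2]
gripper_width: 0.346
gripper_force: 8.5
12.2 portframe [ 0.0021 -0.158   0.0246] F [  1.5796 -17.7088  -0.2154] yaw off -1.5702591378227133 z [-0.0018 -0.0037 -1.    ]
```

The hard stop matches fully home. I back off, lift and go round to the robot side of the gate tab.

```bash
python3 -m handwheel '[[[0,0,0,0,0,0,0.03],[0,0,0,0.005,0,0,0.03],[0,0,0,0.01,0,0,0.03],[0,0,0,0.02,0,0,0.03],[0,0,0,0,0,-0.04,0],[0,0,0,0,0,-0.04,0],[0,0,0,0,0,-0.045,0],[0,0,0,0,0.025,-0.045,0],[0,0,0,0,0.045,-0.02,0],[0,0,0,0,0.03,0,0],[0,0,0,0,0,0,0]]]'; python3 st.py;  python3 - <<'E'
from h import *
snap('side','c5.png',(210,155,340,260),6)
E
```

```text
time_s: 13.3
tcp_pos: [0.4694, -0.0536, 0.2146]
ee_rot: [[-0.085, -0.996, 0.002], [-0.996, 0.085, 0.002], [-0.002, -0.002, -1.0]]
wrist_force: [0.4, -0.7, -0.7]
gripper_width: 0.003
gripper_force: 0.0
13.3 portframe [-0.1001 -0.1894  0.2146] F [ 0.4154 -0.7086 -0.6605] yaw off -1.5690349408641617 z [ 0.0017  0.0021 -1.    ]
```

View pics/c5.png

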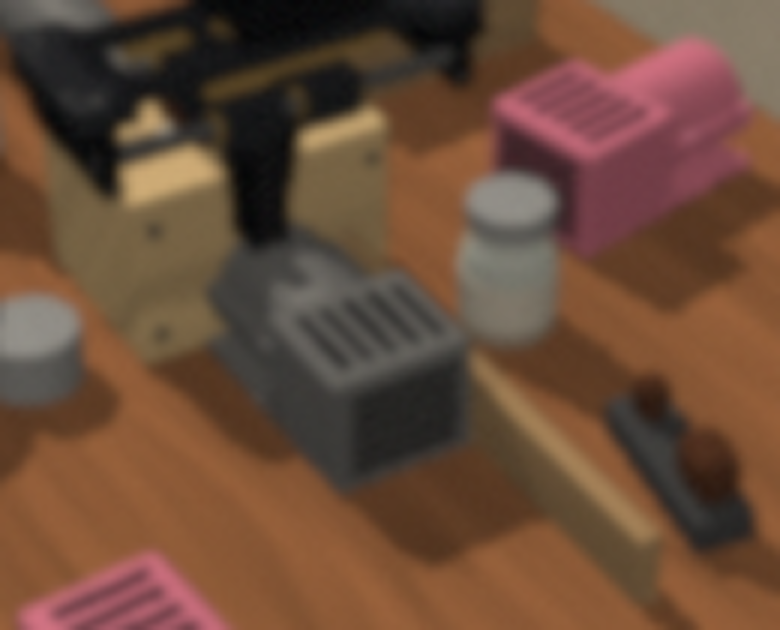

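The hood's tail is now at (405,370) and its socket runs up to the box at about (285,240). The gripper hides the joint, so I check the pose by a fit.

```bash
python3 - <<'E'
from fit import *
from st import pf
side=[((-.042,-.075,.072),S(343,388)),((.042,-.075,.072),S(467,343)),((-.042,0,.072),S(275,318)),((.042,0,.072),S(400,272)),((-.042,-.075,0),S(347,490))]
x,e=fit({'side':side},[.58,.05,-.08]);print(x,e.ravel().round(1),pf([x[0]-.075*np.sin(x[2]),x[1]+.075*np.cos(x[2]),0]))
E
python3 -m handwheel '[[[0,0,0,-0.04,0,0,0],[0,0,0,-0.04,0,0,0],[0,0,0,-0.04,0,0,0],[0,0,0,-0.04,0,0,0],[0,0,0,-0.04,0,0,0],[0,0,0,-0.04,0,0,0],[0,0,0,0,0,0,0]]]'; python3 st.py;  python3 - <<'E'
from h import *
snap('top','c6.png',(185,165,335,245),5.3)
E
```

```text
[ 0.5802  0.0504 -0.0572] [-0.1  0.7  2.2 -0.9 -1.2 -0.3  0.4 -1.  -0.5  1.5] [-0.0009 -0.0012  0.    ]
time_s: 14.05
tcp_pos: [0.4946, 0.1897, 0.2123]
ee_rot: [[-0.081, -0.997, 0.001], [-0.997, 0.081, 0.001], [-0.001, -0.001, -1.0]]
wrist_force: [-0.7, -0.4, 0.0]
gripper_width: 0.009
gripper_force: 0.0
14.05 portframe [-0.0961  0.0552  0.2123] F [-0.6608 -0.3652  0.0079] yaw off -1.5649422547265002 z [ 0.0006  0.0006 -1.    ]
```

View pics/c6.png

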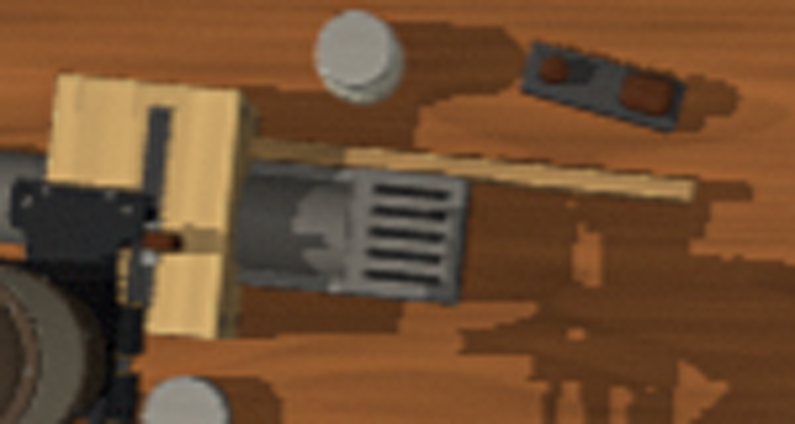

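The hood sits home, its mouth at the box face (240,230) and in line with the port. Next I lower the closed fingers in front of the tab and push it.

```bash
python3 -m handwheel '[[[0,0,0,0.005,0,0.03,0],[0,0,0,0,0,0.04,0],[0,0,0,0,0,0.016,0],[0,0,0,0,-0.015,0,0],[0,0,0,0,-0.015,0,0],[0,0,0,0,-0.008,0,0],[0,0,0,0,-0.008,0,0],[0,0,0,0,-0.008,0,0],[0,0,0,0,-0.008,0,0]]]'; python3 st.py; python3 -m handwheel '[[[0,0,0,0,-0.006,0,0],[0,0,0,0,-0.006,0,0],[0,0,0,0,-0.006,0,0],[0,0,0,0,-0.004,0,0],[0,0,0,0,-0.003,0,0]]]'; python3 st.py
```

```text
time_s: 15.0
tcp_pos: [0.5541, 0.1745, 0.1271]
ee_rot: [[-0.086, -0.996, -0.002], [-0.996, 0.086, -0.0], [0.0, 0.002, -1.0]]
wrist_force: [-3.3, 1.6, 2.4]
gripper_width: 0.008
gripper_force: 2.0
15.0 portframe [-0.0354  0.0452  0.1271] F [-3.3494  1.5734  2.3511] yaw off -1.5700988662142257 z [-0.0017 -0.0003 -1.    ]
time_s: 15.5
tcp_pos: [0.5794, 0.1725, 0.1272]
ee_rot: [[-0.085, -0.996, -0.0], [-0.996, 0.085, -0.0], [0.0, 0.0, -1.0]]
wrist_force: [-2.5, -0.7, 1.6]
gripper_width: 0.005
gripper_force: 1.7
15.5 portframe [-0.0101  0.0454  0.1272] F [-2.4911 -0.7117  1.5649] yaw off -1.5698298347951247 z [-0.0005 -0.0003 -1.    ]
```

Contact with the gate's usual 3 N. I carry on to its stop.

```bash
python3 -m handwheel '[[[0,0,0,0,-0.004,0,0],[0,0,0,0,-0.004,0,0],[0,0,0,0,-0.003,0,0],[0,0,0,0,0,0,0]]]'; python3 -m handwheel '[[[0,0,0,0,-0.003,0,0],[0,0,0,0,-0.002,0,0],[0,0,0,0,0,0,0]]]'; python3 -m handwheel '[[[0,0,0,0,-0.002,0,0],[0,0,0,0,-0.002,0,0],[0,0,0,0,0,0,0]]]'; python3 st.py
```

```text
time_s: 15.9
tcp_pos: [0.5908, 0.1716, 0.1272]
ee_rot: [[-0.085, -0.996, 0.001], [-0.996, 0.085, -0.0], [-0.0, -0.001, -1.0]]
wrist_force: [-1.3, -0.4, 0.5]
gripper_width: 0.005
gripper_force: 0.8
time_s: 16.2
tcp_pos: [0.5955, 0.1713, 0.1272]
ee_rot: [[-0.085, -0.996, 0.0], [-0.996, 0.085, -0.0], [0.0, -0.0, -1.0]]
wrist_force: [-2.6, -1.2, -0.0]
gripper_width: 0.005
gripper_force: 1.1
time_s: 16.5
tcp_pos: [0.5994, 0.1709, 0.1272]
ee_rot: [[-0.085, -0.996, 0.0], [-0.996, 0.085, -0.0], [0.0, -0.0, -1.0]]
wrist_force: [-2.9, -0.9, 0.3]
gripper_width: 0.005
gripper_force: 1.2
16.5 portframe [0.01   0.0456 0.1272] F [-2.891  -0.8962  0.2563] yaw off -1.5697945496875931 z [ 0.0002 -0.0001 -1.    ]
```

```bash
python3 -m handwheel '[[[0,0,0,0,-0.002,0,0],[0,0,0,0,-0.002,0,0],[0,0,0,0,0,0,0]]]'; python3 -m handwheel '[[[0,0,0,0,-0.002,0,0],[0,0,0,0,-0.002,0,0],[0,0,0,0,0,0,0]]]'; python3 -m handwheel '[[[0,0,0,0,-0.002,0,0],[0,0,0,0,0,0,0]]]'; python3 st.py
```

```text
time_s: 16.8
tcp_pos: [0.6033, 0.1706, 0.1272]
ee_rot: [[-0.085, -0.996, -0.0], [-0.996, 0.085, -0.0], [0.0, 0.0, -1.0]]
wrist_force: [-3.5, -0.8, 1.0]
gripper_width: 0.007
gripper_force: 1.6
time_s: 17.1
tcp_pos: [0.6034, 0.1704, 0.1271]
ee_rot: [[-0.085, -0.996, -0.008], [-0.996, 0.085, -0.001], [0.002, 0.008, -1.0]]
wrist_force: [-13.6, 2.0, 7.2]
gripper_width: 0.007
gripper_force: 7.5
time_s: 17.3
tcp_pos: [0.6035, 0.1703, 0.1271]
ee_rot: [[-0.085, -0.996, -0.012], [-0.996, 0.085, -0.002], [0.003, 0.012, -1.0]]
wrist_force: [-19.5, 2.5, 10.6]
gripper_width: 0.007
gripper_force: 10.5
17.3 portframe [0.0142 0.0453 0.1271] F [-19.4771   2.5125  10.5846] yaw off -1.5697996527059142 z [-0.0117 -0.0017 -0.9999]
```

The gate is at its stop. I back off, lift clear and check.

```bash
python3 -m handwheel '[[[0,0,0,0,0.004,0,0],[0,0,0,0,0.015,0,0],[0,0,0,0,0.03,0,0],[0,0,0,0,0,-0.04,0],[0,0,0,0,0,-0.04,0],[0,0,0,0,0.04,-0.02,0],[0,0,0,0,0.045,0,0],[0,0,0,-0.03,0.035,0,0],[0,0,0,-0.045,0,0,0],[0,0,0,-0.045,0,0,0],[0,0,0,0,0,0,0],[0,0,0,0,0,0,0]]]'; python3 st.py;  python3 - <<'E'
from h import *
snap('top','c7.png',(185,165,335,245),5.3)
E
```

```text
time_s: 18.5
tcp_pos: [0.4517, 0.3059, 0.2274]
ee_rot: [[-0.083, -0.997, 0.002], [-0.997, 0.083, 0.002], [-0.002, -0.002, -1.0]]
wrist_force: [0.1, -0.1, -0.4]
gripper_width: 0.006
gripper_force: 0.0
18.5 portframe [-0.1488  0.1672  0.2274] F [ 0.0528 -0.1096 -0.4202] yaw off -1.567887707156669 z [ 0.0019  0.0017 -1.    ]
```

View pics/c7.png

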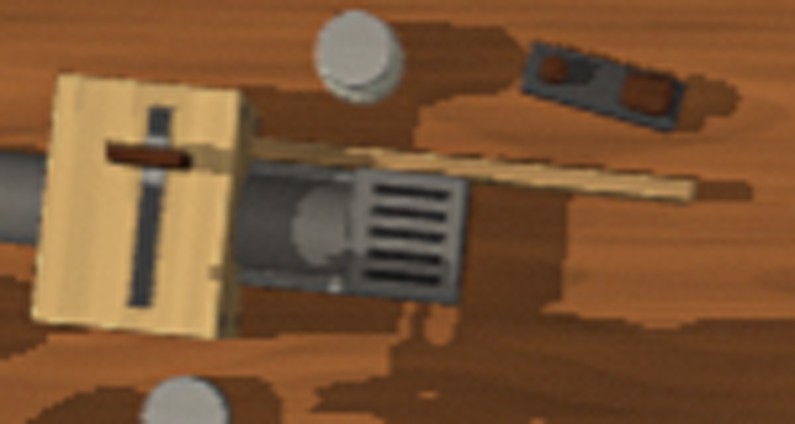

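The tab is at the far end (148,155), the hood is home, the bystanders have not moved and the arm is clear. I hand in.

```bash
python3 -c "
from station import r
print(r.finish_job())"
```

```text
the job is handed in; nothing more can be done
None
```

I pushed the hood fully home on the port, slid the gate open to its stop, and handed the job in at about 18.5 s with the robot clear; the hand-in returned no verdict.

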